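# Slide the jig carrier to its station and level its shelf with the sprung foot knob

### The arm

A 6-joint arm with a two-finger parallel gripper is mounted at the origin on the work surface. World frame = base frame: x ahead of the robot, y to its left, z up, the work surface at z = 0. Lengths are in mm, angles in rad, forces in N, time in s.
With the tool pointing down it reaches from about 350 to 875 mm from the base axis. Payload 4.2 kg.
Tool frame: the origin (TCP) lies midway between the tips of the shut fingers; the grasp point (between the pads) lies 19 mm behind it; z points along the fingers, y is the line along which they close (so a half turn about z gives the same grasp; the last joint's range is limited). The gripper opens to 85 mm and grips with 20 to 120 N. Pads are 22 mm wide; open, the fingers measure 114 mm over their backs; the gripper's body (76 mm by 85 mm) begins 54 mm behind the grasp point. The pads swing forward as they close: fully open they stand 13 mm farther back than shut.
Start: joints at [-0.866, 0.385, 0.008, 0, -1.194, -0.259], TCP at [269.499, -563.888, 231.312] pointing down, gripper open.
Joint ranges: [-3.14, 3.14], [-1.21, 2.06], [-1.07, 1.41], [-3.16, 2.05], [-2.99, -0.16], [-3.1, 3.1]. Speed limits (rad/s): [2.79, 2.79, 3.14, 3.14, 3.14, 3.14].

### API

Orientations are given as a unit quaternion [x, y, z, w].
In Python, from bench import arm, eyes, nets gives the robot as it stands.
- The arm moves only by the tool apply_moves, never from a script. Its arguments are lists of equal length, an entry for each row: "delta_rot": the turn, a rotation vector about the tool's x, y, z as a fraction of full scale, a list of three; "xyz": the shift along the tool's x, y, z as a fraction of full scale, a list of three; "hand": the gripper command: -1 is fully open, 1 is shut, values between are in proportion. In form: {"delta_rot": [[ax, ay, az], ...], "xyz": [[dx, dy, dz], ...], "hand": [hand, ...]}. A call has 1 to 20 rows; each row shifts and turns the commanded pose from where the row before left it, along the tool's axes as they then stand; what a row does not reach is not made up. Full scale, the value 1, is 0.025 m for a shift and 6 degrees for a turn. A row lasts 1/12 s, in which the tool goes at most 41.7 mm and 7.16 degrees, less where a joint would pass 70% of its speed; a pose out of reach is approached as far as the arm can. A call with a number of a shift or a turn outside -1 to 1 is refused whole. A call with a gripper value outside its range is refused whole. The fingers move at their own pace and stop on an object; the grip force is fixed at half the most. Time passes only in rows, so rows that do not move let the fingers close. It gives the time, the measured TCP pose, the force, the opening and the grip force at its end, in the units of the state.
- arm.read_state(): the state, without advancing time (a new reading comes with each control period).
- eyes.get_image(name): name is "side" or "top"; returns a dict with "frame" (420x560x3 uint8, red, green, blue), "range_z" (420x560 float32, mm along the optical axis (not along the pixel's ray), 0 where there is no reading), "camera_matrix" (3x3 intrinsics, pixels), "R" (3x3) and "t" (3): a world point X has camera coordinates R X + t. Camera axes: x right, y down, z forward; pixel columns grow to the right and rows downward; lengths in mm; the calibration is good to about 2 mm. A picture is of the moment at which its call begins.
- arm.job_done(): hands the job in; it is judged then, once.
Trained networks look in a picture, given as the dict that the camera call returned (one of the last four; its "shot" number tells which), for a name from the list of things; names that differ only in an ending like _2 or _b are one class to them, and where a whole thing is asked for, a point or a joint stands for the part that bears it (a point fixed in the world has none). Each returns a list of dicts, best first, with "score" (0 to 1); they miss things now and then, are a little off and sometimes report something else, mostly with a low value. They report only what shows in the picture. A call takes as long as a camera call.
- nets.look_for(name, picture): "bbox" ([left, top, right, bottom] in pixels, round what is visible of it).
- nets.masks_of(name, picture): "region" (420x560 bool, what is visible of it) and "bbox" ([left, top, right, bottom] in pixels, round what is visible of it).
The state is a dict: "clock": time; "joints": joint angles; "joint_vel": joint speeds; "joint_efforts": joint torques, N m; "position": TCP position; "ee_rot": TCP orientation; "contact_force": force on the tool from outside, world axes, zero at the start; "wrist_torque": the same for the moment, N m; "gripper_width": finger opening in mm; "grasp_force": force on a finger pad.
Only numpy, scipy, OpenCV 4.12 (cv2) and the standard library are available. Lean on these libraries where they do the work, as an engineer would, in place of code of your own. Each camera call takes 0.05 s, during which the arm holds its last target. There are 200 camera calls.

### The job

Push the carrier along its rail until it drops into the notch of the levelling station, its pointer at the steel post beside the rail. Then press the foot knob down as far as it goes, so that the spirit level is held firmly onto the shelf, and, keeping it pressed, turn the knob until the bubble lies between the two black lines of the vial (only the reading under pressure counts). Finish while still holding the knob pressed down with the bubble centred: do not let go, and leave the loose things around the rail where they are.

Things in the scene. Friction and masses are not known exactly. Their poses are not given: they have to be found in the camera images.
- carrier (a joint): Slide of the carrier along the rail, m, growing along the rail's own +y (to the robot's left). Starts between 0 and 0.06; the station's notch is at 0.150, the end of travel at 0.185. It slides with 1 to 2 N; from about 10 mm before the notch it takes some 6 N more, then within a few mm the notch pulls it to its middle and holds it. The carrier is an aluminium plate 110 x 320 mm.
- push_grip (a point): Point in the carrier's upright wooden push grip at its trailing (-y) end: a board 60 mm wide (rail's x), 14 mm thick (rail's y), its top 16 mm above this point, its foot 84 mm below. Push its outer face along the rail's +y, or grip it across its thickness from above. Axes as the rail's. The level begins 55 mm farther along +y, its top 20 mm below this point.
- station_post (a point): Top of the fixed steel index post (12 x 10 x 46 mm) that stands on the table at the +x long side of the rail, at the levelling station. Axes parallel to the rail's.
- carrier_pointer (a point): Tip of the small steel pointer on the carrier's +x edge, half-way along the carrier; 49 mm above the table. In the notch it is level with the station post along the rail's y (and 7 mm from it along the rail's x).
- knob_grip (a point): Point on the upright axis of the foot knob at the height to grip. Round ribbed black knob, 40 mm across, 32 mm high: underside 18 mm below this point, top 14 mm above. On a sprung stem at the carrier's leading (+y) end, 275 mm from the push grip; 138 mm above the table when free. Nothing within 50 mm of its axis comes higher than 40 mm below this point. The frame turns with the knob.
- knob (a joint): Turn of the foot knob, rad, growing clockwise seen from above; range -0.8 to 2.6, start 0. It takes about 0.06 N m and stays where it is left. Clockwise moves the bubble towards the knob, 20 mm per rad. The turn needed is 0.5 to 1.5 rad clockwise, different each time.
- level (a joint): How far the sprung level is pressed down onto the shelf, rad: 0 with the knob up, 0.018 fully down on the shelf (the knob, carried on its end, then is 4 mm lower). Springs resist with 4 N at the knob at first, 12 N at full travel, and lift it when let go. While up, the bubble stands about 20 mm nearer the knob than when pressed; it settles in 1 to 2 s. Readings are too noisy to judge by: go by the 4 mm and over 12 N.
- vial_mid (a point): Top of the spirit level's vial, midway between its two black lines, 38 mm apart (35 mm clear between them). The vial, a green tube 16 x 120 mm, lies along the top of an aluminium level 165 mm long, 34 mm wide, on a plywood shelf. y of this frame runs along the level towards the knob (140 mm away), parallel to the rail; z up.
- bubble_mid (a point): Middle of the white bubble, 24 mm long and 12 mm wide, that runs along the top of the vial. Its offset from vial_mid along that frame's y (positive towards the knob) is the level's reading; within 5 mm of zero the bubble lies between the lines.
- rail: The fixed rail: dark wood base 130 x 540 x 20 mm with two steel rods along its y; origin at the middle of its underside; it lies at a different place and yaw (up to about 13 degrees) each time.
- glue: Loose white glue bottle, 48 mm across, 115 mm high, standing; origin under its middle. Not to be moved.
- collar: Loose turned wooden ring, 60 mm across, 28 mm high; origin under its middle. Not to be moved.
- offcut: Loose dark wood block, 50 x 70 x 40 mm; origin under its middle. Not to be moved.
- wrench: Loose steel wrench, 160 mm long, lying on the table. Not to be moved.
- bowl: Loose pale wooden bowl, 130 mm across, 45 mm high; origin under its middle. Not to be moved.
- can: Loose steel spray can, 66 mm across, 190 mm high, standing; origin under its middle. Not to be moved.
- driver: Loose screwdriver, 200 mm long, lying on the table. Not to be moved.

How it is judged:
By the outcome, as a careful person would: the job done as asked, in the order asked, and still so for the second after the job is handed in, while the arm keeps its last pose, push and grip.
It also fails if it takes over 48 s, if anything falls off the work surface, if the arm or the gripper's body presses on something with over 40 N, if the wrist force passes 120 N, or if a joint passes its speed limit or range.

## Working session

There is one attempt and no reset: what is moved stays moved. The work goes in short steps, Python scripts to look and compute and a tool call to move; the robot and the scene stay as the last step left them, time stands still between calls to the robot, and variables do not carry over. Pictures are saved under pics/ and viewed, at most 10 in all, crops included, and the job is handed in when it is done.

Besides the shell and the picture viewer there is one more tool, called after "Emit:" as name(argument=value, ...), one argument or row to a line, values as JSON. apply_moves: Moves the arm, as the interface text tells. Its arguments: {"type":"object","properties":{"delta_rot":{"type":"array"},"xyz":{"type":"array"},"hand":{"type":"array"}},"required":["delta_rot","xyz","hand"]}

```bash
mkdir -p pics; cat > h.py <<'E'
import numpy as np, cv2
from bench import arm, eyes, nets
def pts(p,mask):
    v,u=np.nonzero(mask&(p["range_z"]>0)); z=p["range_z"][v,u]
    K=p["camera_matrix"]; c=np.stack([(u-K[0,2])*z/K[0,0],(v-K[1,2])*z/K[1,1],z],1)
    return (c-p["t"])@p["R"]
def at_z(p,u,v,zw):
    K=p["camera_matrix"]; d=np.linalg.inv(K)@[u,v,1]; d=p["R"].T@d; o=-p["R"].T@p["t"]
    return o+d*(zw-o[2])/d[2]
def save(p,n): cv2.imwrite("pics/"+n,p["frame"][:,:,::-1])
E
python3 - <<'E'
from h import *
np.set_printoptions(precision=1,suppress=True)
s=arm.read_state(); print(s)
for c in("top","side"):
    p=eyes.get_image(c); save(p,c+"0.png"); print(c,-p["R"].T@p["t"])
    for n in("push_grip","knob_grip","station_post","carrier_pointer","vial_mid","bubble_mid","rail","carrier","glue","can","collar","offcut","bowl","wrench","driver"):
        m=nets.masks_of(n,p)
        if m:
            q=pts(p,m[0]["region"]); print(n,round(m[0]["score"],2),m[0]["bbox"],np.median(q,0) if len(q) else "",q.min(0) if len(q) else "",q.max(0) if len(q) else "")
        else: print(n,None)
E
```

```text
{'clock': 0.0, 'joints': array([-0.9,  0.4,  0. , -0. , -1.2, -0.3]), 'joint_vel': array([-0., -0., -0., -0., -0.,  0.]), 'joint_efforts': array([ -0. , -39.2,  18.8,   4.2,  -0. ,   0. ]), 'position': array([ 269.2, -563.4,  230.2]), 'ee_rot': array([-0.2,  1. ,  0. , -0. ]), 'contact_force': array([-0.5, -0.3,  1.1]), 'wrist_torque': array([-0., -0.,  0.]), 'grasp_force': 0.0, 'gripper_width': 85.56563925800675}
top [ 454.1  -34.4 1271. ]
push_grip 0.62 [204.3, 192.4, 343.1, 264.8] [530.4  -3.2  78.3] [ 451.2 -170.5   16. ] [618.3 167.5 159.8]
knob_grip 0.84 [209.6, 205.8, 227.7, 225.5] [559.8 119.4 150.7] [540.  102.   76.4] [585.8 140.6 157.5]
station_post 0.96 [149.3, 184.6, 376.5, 272.9] [536.3  24.7  53. ] [ 422.7 -254.9   -7.4] [662.  315.3 159.8]
carrier_pointer 0.65 [203.9, 195.7, 342.7, 263.4] [530.4  -2.3  78.5] [ 451.2 -162.    14.2] [615.7 167.5 159.8]
vial_mid 0.83 [209.1, 207.8, 313.1, 246.5] [539.1  21.8 111.6] [500.  -94.2  53. ] [579.5 155.  157.5]
bubble_mid 0.72 [207.2, 209.0, 313.7, 242.8] [539.2  25.6 111.8] [500.  -93.2  73. ] [576.  149.  157.5]
rail None
car
[... 1721 characters left out ...]
61.0, 300.1] [416.7  42.7  61.8] [ 391.6 -142.4   -0.3] [444.6  52.5 118.3]
can 0.56 [68.0, 224.4, 129.7, 337.9] [769.8 236.9 125.3] [ 753.6 -266.7 -179.6] [1278.   250.7  192.9]
collar 0.89 [239.3, 217.1, 267.5, 239.0] [ 638.9 -102.5   26.5] [ 559.7 -184.     2.1] [667.4 105.1 153.6]
offcut 0.82 [158.6, 273.3, 208.0, 319.2] [683.2 151.5  39.3] [659.7  71.   -0.8] [743.3 178.6  43.4]
bowl 0.9 [163.7, 221.6, 224.6, 261.5] [751.4 -38.4  27.5] [677.1 -82.2  -0.4] [843.8  47.4  47.8]
wrench 0.85 [350.1, 237.3, 418.2, 264.6] [ 333.8 -117.4    7.9] [ 272.8 -148.2   -0.1] [414.3  25.2 116.1]
driver 0.7 [251.9, 182.6, 284.1, 210.1] [ 663.6 -290.5   20.2] [ 588.6 -383.8   -2. ] [ 717.1 -226.8   28.9]
```

```bash
python3 - <<'E'
from h import *
a=cv2.imread("pics/top0.png")[135:345,110:430]; cv2.imwrite("pics/a.png",cv2.resize(a,None,fx=2.5,fy=2.5,interpolation=cv2.INTER_CUBIC)) 
a=cv2.imread("pics/side0.png")[150:420,140:420]; cv2.imwrite("pics/b.png",cv2.resize(a,None,fx=2.2,fy=2.2,interpolation=cv2.INTER_CUBIC)) 
np.set_printoptions(precision=1,suppress=True)
def sl(q,lo,hi): return q[(q[:,2]>lo)&(q[:,2]<hi)]
for c in("top","side"):
    p=eyes.get_image(c)
    q=pts(p,np.ones((420,560),bool)); r=q[(q[:,0]>400)&(q[:,0]<680)&(q[:,1]>-270)&(q[:,1]<320)]
    # knob top ~152, push grip top, level
    k=r[(r[:,2]>146)&(r[:,2]<156)]; 
    for nm,sel in(("knob",r[(r[:,2]>140)&(r[:,1]>60)]),("grip",r[(r[:,2]>130)&(r[:,1]<20)])):
        print(c,nm,len(sel),np.median(sel,0),sel.min(0),sel.max(0))
        print("  rect",cv2.minAreaRect(sel[:,:2].astype(np.float32)))
    b=sl(r,10,28); print("base rect",cv2.minAreaRect(b[:,:2].astype(np.float32)))
E
```

```text
top knob 267 [559.9 121.8 150.9] [540.1 101.9 140.6] [580.6 142.6 157. ]
  rect ((560.2998046875, 122.20892333984375), (40.10093307495117, 39.90312194824219), 62.01390075683594)
top grip 194 [ 503.8 -144.4  154.2] [ 475.3 -157.5  130.7] [ 533.5 -132.9  160.9]
  rect ((503.7149963378906, -145.1526641845703), (14.001321792602539, 59.200103759765625), 78.0013656616211)
base rect ((541.7008666992188, 18.50091552734375), (568.383056640625, 267.4789123535156), 87.70658111572266)
side knob 442 [556.1 130.1 152.5] [537.9 103.7 140.2] [579.1 144.5 156.5]
  rect ((558.471923828125, 124.00675964355469), (40.36540222167969, 41.09027862548828), 4.660769939422607)
side grip 371 [ 501.1 -140.   146.3] [ 472.1 -156.   130.1] [ 531.6 -131.6  158.4]
  rect ((501.92108154296875, -143.6083526611328), (15.798810005187988, 59.95616912841797), 80.2093505859375)
base rect ((536.3566284179688, 19.65576171875), (570.9348754882812, 274.3768005371094), 87.70403289794922)
```

View pics/a.png

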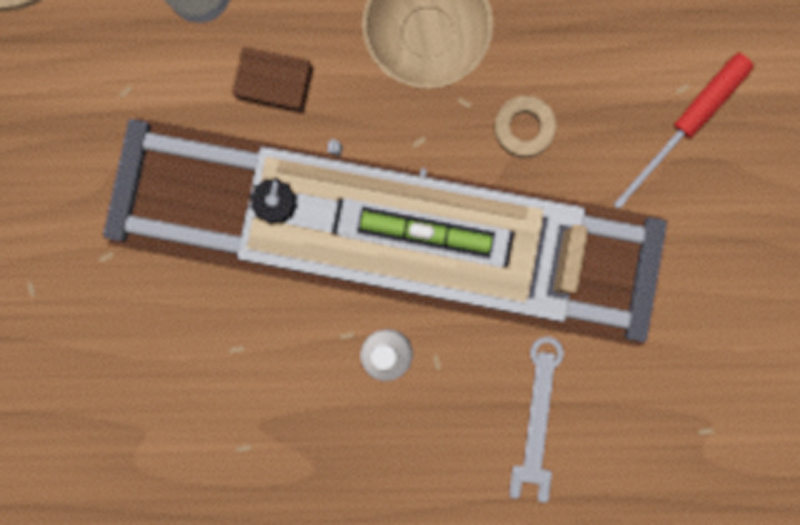

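View pics/b.png

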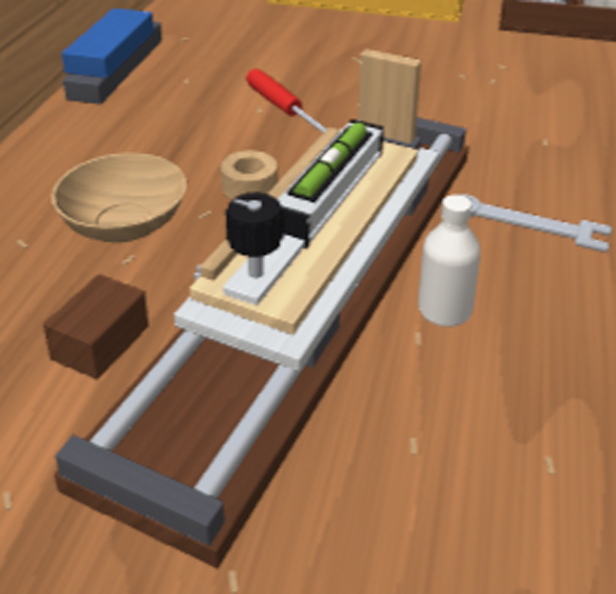

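The top view shows the post at crop (334,147) and the pointer at (423,173). The knob is at (273,201), the grip board at (570,258), and the bubble at (421,230). The side view confirms the layout, and nothing blocks the carrier's travel.

```bash
cat >> h.py <<'E'
from scipy.spatial.transform import Rotation as Ro
np.set_printoptions(precision=3,suppress=True)
def plan(target,ydir):
    s=arm.read_state(); R=Ro.from_quat(s["ee_rot"]).as_matrix()
    u=np.array([ydir[0],ydir[1],0.]); u/=np.linalg.norm(u)
    for sg in(1,-1):
        y=sg*u; z=np.array([0,0,-1.]); T=np.stack([np.cross(y,z),y,z],1)
        rv=Ro.from_matrix(R.T@T).as_rotvec()
        print("turn units(6deg)",np.degrees(rv)/6,"shift units after turn",T.T@(np.array(target)-s["position"])/25)
    print("tcp",s["position"],"j",s["joints"],"F",s["contact_force"],"w",s["gripper_width"],"t",s["clock"])
E
python3 - <<'E'
from h import *
p=eyes.get_image("top")
post=at_z(p,110+334/2.5,135+147/2.5,46); ptr=at_z(p,110+423/2.5,135+173/2.5,49)
u=np.array([56.6,267.2,0]);u/=np.linalg.norm(u); v=np.array([u[1],-u[0],0])
print(post,ptr,"along",(post-ptr)@u,"across",(post-ptr)@v)
plan([503,-144.6,190],u)
E
```

```text
[620.907  73.64   46.   ] [593.27  -13.102  49.   ] along 90.5860788968575 across 9.0614440253631
turn units(6deg) [ 0.    -0.     6.251] shift units after turn [-5.661 18.343  1.652]
turn units(6deg) [  0.      0.    -23.749] shift units after turn [  5.661 -18.343   1.652]
tcp [ 269.507 -563.893  231.296] j [-0.866  0.385  0.008  0.    -1.194 -0.259] F [-0.556 -0.216  0.047] w 85.17555044473261 t 1.75
```

Emit:
apply_moves(
  delta_rot=[
    [0,0,0.893],
    [0,0,0.893],
    [0,0,0.893],
    [0,0,0.893],
    [0,0,0.893],
    [0,0,0.893],
    [0,0,0.893],
    [0,0,0],
    [0,0,0],
    [0,0,0],
    [0,0,0],
    [0,0,0],
    [0,0,0],
    [0,0,0],
    [0,0,0],
    [0,0,0],
    [0,0,0],
    [0,0,0],
    [0,0,0],
    [0,0,0],
  ],
  xyz=[
    [0,0,0],
    [0,0,0],
    [0,0,0],
    [0,0,0],
    [0,0,0],
    [0,0,0],
    [0,0,0],
    [-0.4,1,0],
    [-0.4,1,0],
    [-0.4,1,0],
    [-0.4,1,0],
    [-0.4,1,0],
    [-0.4,1,0],
    [-0.4,1,0],
    [-0.4,1,0],
    [-0.4,1,0],
    [-0.4,1,0],
    [-0.4,1,0],
    [-0.4,1,0],
    [-0.4,1,0],
  ],
  hand=[0,0,0,0,0,0,0,0,0,0,0,0,0,0,0,0,0,0,0,0],
)

```text
clock: 3.42
position: [464.7, -271.7, 231.6]
ee_rot: [0.104, 0.995, -0.0, 0.0]
contact_force: [0.2, 0.3, 0.5]
gripper_width: 42.9
grasp_force: 0.0
```

Emit:
apply_moves(
  delta_rot=[
    [0,0,0],
    [0,0,0],
    [0,0,0],
    [0,0,0],
    [0,0,0],
    [0,0,0],
    [0,0,0],
    [0,0,0],
  ],
  xyz=[
    [-0.1,1,0.2],
    [-0.1,1,0.2],
    [-0.1,1,0.2],
    [-0.1,1,0.3],
    [-0.06,0.8,0.3],
    [0,0.543,0.3],
    [0,0,0.15],
    [0,0,0],
  ],
  hand=[0,0,0,0,0,0,0,0],
)

```text
clock: 4.08
position: [502.6, -144.1, 189.3]
ee_rot: [0.103, 0.995, -0.0, -0.001]
contact_force: [-0.2, 0.1, -0.5]
gripper_width: 42.9
grasp_force: 0.0
```

```bash
python3 - <<'E'
from h import *
plan([503,-144.6,124],[56.6,267.2])
E
```

```text
turn units(6deg) [-0.003 -0.018  0.013] shift units after turn [-0.021 -0.016  2.611]
turn units(6deg) [  0.028  -0.005 -29.987] shift units after turn [0.021 0.016 2.611]
tcp [ 502.565 -144.092  189.266] j [ 0.031  0.249 -0.303 -0.    -1.021 -1.809] F [-0.169  0.075 -0.504] w 42.93326888030072 t 4.0833
```

Emit:
apply_moves(
  delta_rot=[
    [0,0,0],
    [0,0,0],
    [0,0,0],
    [0,0,0],
    [0,0,0],
    [0,0,0],
    [0,0,0],
    [0,0,0],
    [0,0,0],
    [0,0,0],
  ],
  xyz=[
    [0,0,0.7],
    [0,0,0.7],
    [0,0,0.7],
    [0,0,0.5],
    [0,0,0],
    [0,0,0],
    [0,0,0],
    [0,0,0],
    [0,0,0],
    [0,0,0],
  ],
  hand=[0,0,0,0,0,1,1,1,1,1],
)

```text
clock: 4.92
position: [503.8, -144.9, 126.5]
ee_rot: [0.104, 0.995, -0.0, 0.001]
contact_force: [-0.5, -1.6, 5.0]
gripper_width: 12.9
grasp_force: 60.7
```

Emit:
apply_moves(
  delta_rot=[
    [0,0,0],
    [0,0,0],
    [0,0,0],
    [0,0,0],
    [0,0,0],
    [0,0,0],
    [0,0,0],
    [0,0,0],
    [0,0,0],
    [0,0,0],
    [0,0,0],
    [0,0,0],
  ],
  xyz=[
    [0,0.2,0],
    [0,0.4,0],
    [0,0.4,0],
    [0,0.4,0],
    [0,0.4,0],
    [0,0.4,0],
    [0,0.4,0],
    [0,0.4,0],
    [0,0.3,0],
    [0,0.2,0],
    [0,0.1,0],
    [0,0,0],
  ],
  hand=[1,1,1,1,1,1,1,1,1,1,1,1],
)

```text
clock: 5.92
position: [522.3, -56.4, 126.5]
ee_rot: [0.104, 0.995, -0.0, 0.001]
contact_force: [-2.0, -1.4, 6.6]
gripper_width: 13.0
grasp_force: 61.6
```

```bash
python3 - <<'E'
from h import *
s=arm.read_state(); print(s["position"],s["contact_force"],s["gripper_width"])
p=eyes.get_image("top"); save(p,"top1.png"); a=cv2.imread("pics/top1.png")[165:265,160:320]; cv2.imwrite("pics/c.png",cv2.resize(a,None,fx=5,fy=5,interpolation=cv2.INTER_CUBIC))
E
```

```text
[522.252 -56.412 126.485] [-1.956 -1.438  6.609] 13.01547713477009
```

View pics/c.png

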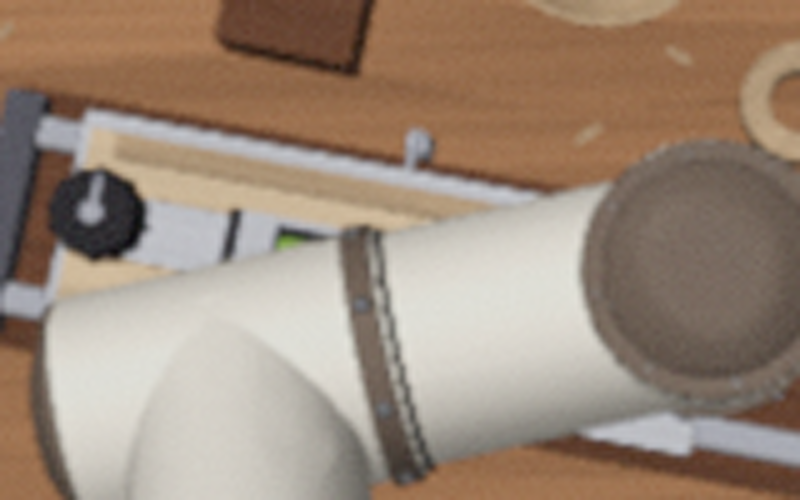

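Emit:
apply_moves(
  delta_rot=[
    [0,0,0],
    [0,0,0],
    [0,0,0],
    [0,0,0],
    [0,0,0],
    [0,0,0],
    [0,0,0],
    [0,0,-1],
    [0,0,-1],
    [0,0,-1],
    [0,0,-1],
    [0,0,-1],
  ],
  xyz=[
    [0,0,0],
    [0,0,0],
    [0,0,0],
    [0,0,0],
    [0,0,-0.6],
    [0,0,-1],
    [0,0,-1],
    [0,0,-0.4],
    [0,0,0],
    [0,0,0],
    [0,0,0],
    [0,0,0],
  ],
  hand=[0,0,0,0,0,0,0,-0.3,-0.3,-0.3,-0.3,-0.3],
)

```text
clock: 6.97
position: [521.5, -56.5, 199.9]
ee_rot: [-0.159, 0.987, 0.0, -0.0]
contact_force: [-0.6, -0.7, -0.1]
gripper_width: 55.2
grasp_force: 0.0
```

Emit:
apply_moves(
  delta_rot=[
    [0,0,-1],
    [0,0,-1],
    [0,0,-1],
    [0,0,-1],
    [0,0,-1],
    [0,0,-1],
    [0,0,-1],
    [0,0,-1],
    [0,0,-1],
    [0,0,-1],
    [0,0,0],
  ],
  xyz=[
    [0,0,0],
    [0,0,0],
    [0,0,0],
    [0,0,0],
    [0,0,0],
    [0,0,0],
    [0,0,0],
    [0,0,0],
    [0,0,0],
    [0,0,0],
    [0,0,0],
  ],
  hand=[-0.3,-0.3,-0.3,-0.3,-0.3,-0.3,-0.3,-0.3,-0.3,-0.3,-0.3],
)

```text
clock: 7.88
position: [521.5, -56.5, 199.8]
ee_rot: [-0.63, 0.776, 0.0, -0.0]
contact_force: [-0.2, -0.5, -0.2]
gripper_width: 55.8
grasp_force: 0.0
```

```bash
python3 - <<'E'
from h import *
p=eyes.get_image("top"); q=pts(p,np.ones((420,560),bool))
sel=q[(q[:,2]>140)&(q[:,2]<158)&(q[:,1]>185)&(q[:,1]<240)&(q[:,0]>545)&(q[:,0]<615)]
(c,_,_)=r=cv2.minAreaRect(sel[:,:2].astype(np.float32)); print(r,sel[:,2].mean())
u=np.array([56.6,267.2]);u/=np.linalg.norm(u)
print("travel", (np.array(c)-[560.3,122.2])@u, "expected 90.6")
plan([c[0]-.8,c[1]+1,175],[u[1],-u[0]])
E
```

```text
((578.2637939453125, 212.25267028808594), (40.346561431884766, 39.975975036621094), 89.10685729980469) 150.5741086377064
travel 91.82046853510539 expected 90.6
turn units(6deg) [ 0.    -0.006 29.978] shift units after turn [11.019 -0.048  0.993]
turn units(6deg) [ 0.004  0.    -0.022] shift units after turn [-11.019   0.048   0.993]
tcp [521.544 -56.502 199.816] j [ 0.202  0.241 -0.284 -0.    -1.046 -0.412] F [ 0.369 -0.317 -0.39 ] w 55.75717909900251 t 7.9333
```

Emit:
apply_moves(
  delta_rot=[
    [0,0,0],
    [0,0,0],
    [0,0,0],
    [0,0,0],
    [0,0,0],
    [0,0,0],
    [0,0,0],
    [0,0,0],
    [0,0,0],
    [0,0,0],
    [0,0,0],
    [0,0,0],
    [0,0,0],
    [0,0,0],
  ],
  xyz=[
    [-0.5,0,0],
    [-1,0,0],
    [-1,0,0],
    [-1,0,0.1],
    [-1,0,0.1],
    [-1,0,0.2],
    [-1,0,0.2],
    [-1,0,0.2],
    [-1,0,0.2],
    [-1,0,0],
    [-0.8,0.05,0],
    [-0.5,0,0],
    [-0.22,0,0],
    [0,0,0],
  ],
  hand=[-0.3,-0.3,-0.3,-0.3,-0.3,-0.3,-0.3,-0.3,-0.3,-0.3,-0.3,-0.3,-0.3,-0.3],
)

```text
clock: 9.1
position: [577.5, 214.3, 174.7]
ee_rot: [-0.63, 0.777, 0.0, -0.0]
contact_force: [-0.0, 0.4, 0.2]
gripper_width: 55.6
grasp_force: 0.0
```

```bash
python3 - <<'E'
from h import *
plan([577.5,213,119.5],[267.2,-56.6])
p=eyes.get_image("side"); save(p,"side1.png"); a=p["frame"][:,:,::-1][150:420,140:420]; cv2.imwrite("pics/d.png",cv2.resize(a,None,fx=2.2,fy=2.2,interpolation=cv2.INTER_CUBIC))
E
```

```text
turn units(6deg) [  0.003   0.003 -29.997] shift units after turn [-0.05   0.009  2.209]
turn units(6deg) [ 0.002 -0.002  0.003] shift units after turn [ 0.05  -0.009  2.209]
tcp [577.526 214.261 174.731] j [ 0.618  0.413 -0.096 -0.    -1.062 -0.826] F [-0.042  0.449  0.19 ] w 55.62542766338432 t 9.1
```

View pics/d.png

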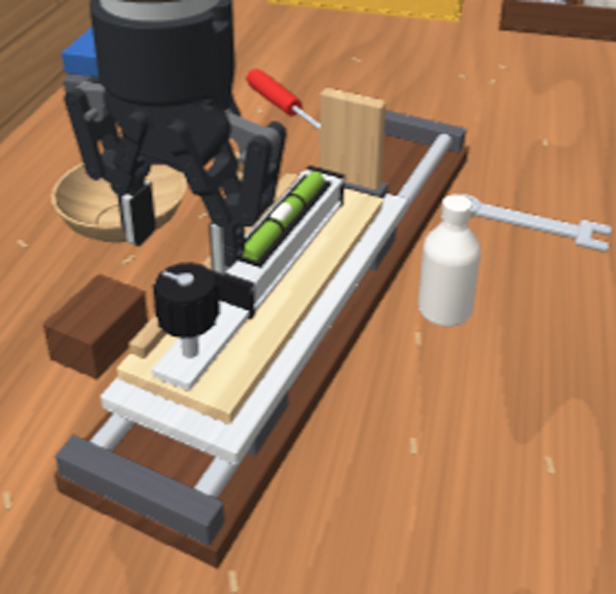

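The side view shows the gripper clear above and behind the knob, with the vial and bubble visible (bubble near crop (284,212)).

Emit:
apply_moves(
  delta_rot=[
    [0,0,0],
    [0,0,0],
    [0,0,0],
    [0,0,0],
    [0,0,0],
    [0,0,0],
    [0,0,0],
    [0,0,0],
    [0,0,0],
  ],
  xyz=[
    [0.05,0,0.6],
    [0,0,0.6],
    [0,0,0.6],
    [0,0,0.4],
    [0,0,0],
    [0,0,0],
    [0,0,0],
    [0,0,0],
    [0,0,0],
  ],
  hand=[-0.3,-0.3,-0.3,-0.3,-0.3,1,1,1,1],
)

```text
clock: 9.9
position: [579.2, 211.3, 121.2]
ee_rot: [-0.629, 0.777, -0.001, 0.002]
contact_force: [5.9, -3.2, -3.3]
gripper_width: 38.4
grasp_force: 61.0
```

Emit:
apply_moves(
  delta_rot=[
    [0,0,0],
    [0,0,0],
    [0,0,0],
    [0,0,0],
    [0,0,0],
  ],
  xyz=[
    [0,0,0.08],
    [0,0,0.08],
    [0,0,0],
    [0,0,0],
    [0,0,0],
  ],
  hand=[1,1,1,1,1],
)

```text
clock: 10.32
position: [579.4, 211.7, 119.5]
ee_rot: [-0.63, 0.777, -0.001, 0.002]
contact_force: [2.4, -3.7, 6.7]
gripper_width: 38.5
grasp_force: 62.1
```

Emit:
apply_moves(
  delta_rot=[
    [0,0,0],
    [0,0,0],
    [0,0,0],
    [0,0,0],
    [0,0,0],
  ],
  xyz=[
    [0,0,0.08],
    [0,0,0.08],
    [0,0,0],
    [0,0,0],
    [0,0,0],
  ],
  hand=[1,1,1,1,1],
)

```text
clock: 10.73
position: [579.6, 212.2, 117.0]
ee_rot: [-0.63, 0.776, -0.002, 0.003]
contact_force: [-0.5, -2.3, 13.6]
gripper_width: 38.4
grasp_force: 63.2
```

Emit:
apply_moves(
  delta_rot=[
    [0,0,0],
    [0,0,0],
    [0,0,0],
    [0,0,0],
    [0,0,0],
  ],
  xyz=[
    [0,0,0.08],
    [0,0,0.08],
    [0,0,0],
    [0,0,0],
    [0,0,0],
  ],
  hand=[1,1,1,1,1],
)

```text
clock: 11.15
position: [579.8, 212.3, 116.4]
ee_rot: [-0.631, 0.776, -0.002, 0.004]
contact_force: [-6.9, -3.3, 26.0]
gripper_width: 38.6
grasp_force: 64.4
```

```bash
cat >> h.py <<'E'
U=np.array([56.6,267.2,0]);U/=np.linalg.norm(U); V=np.array([U[1],-U[0],0])
def vial(name,knob=(578.3,212.2),z=117,w=18):
    p=eyes.get_image(name); m=np.array([knob[0],knob[1],z])-140*U
    S=np.arange(-75,76,1.); W=np.arange(-w,w+.1,1.)
    X=m+S[None,:,None]*U+W[:,None,None]*V
    c=X@p["R"].T+p["t"]; x=c@p["camera_matrix"].T; x=x[...,:2]/x[...,2:]
    im=cv2.remap(p["frame"],x[...,0].astype(np.float32),x[...,1].astype(np.float32),cv2.INTER_CUBIC)
    return p,im   # rectified: columns = s+75 (toward knob right)
E
python3 - <<'E'
from h import *
o=[]
for n in("side","top"):
    p,im=vial(n); o.append(cv2.resize(im[:,:,::-1],None,fx=5,fy=5))
cv2.imwrite("pics/e.png",np.vstack(o))
E
```

```text
(no output)
```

View pics/e.png

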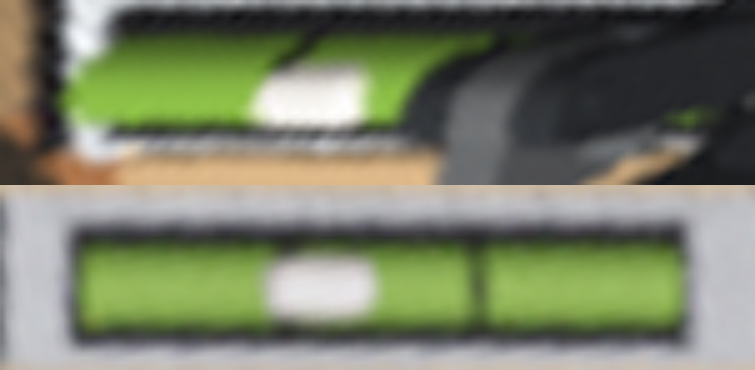

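The rectified top view shows the whole vial: black lines at about 287 and 481, bubble at about 322. I'll let it settle before reading it.

Emit:
apply_moves(
  delta_rot=[
    [0,0,0],
    [0,0,0],
    [0,0,0],
    [0,0,0],
    [0,0,0],
    [0,0,0],
    [0,0,0],
    [0,0,0],
    [0,0,0],
    [0,0,0],
    [0,0,0],
    [0,0,0],
    [0,0,0],
    [0,0,0],
    [0,0,0],
    [0,0,0],
    [0,0,0],
    [0,0,0],
  ],
  xyz=[
    [0,0,0],
    [0,0,0],
    [0,0,0],
    [0,0,0],
    [0,0,0],
    [0,0,0],
    [0,0,0],
    [0,0,0],
    [0,0,0],
    [0,0,0],
    [0,0,0],
    [0,0,0],
    [0,0,0],
    [0,0,0],
    [0,0,0],
    [0,0,0],
    [0,0,0],
    [0,0,0],
  ],
  hand=[1,1,1,1,1,1,1,1,1,1,1,1,1,1,1,1,1,1],
)

```text
clock: 12.75
position: [579.7, 212.3, 116.3]
ee_rot: [-0.631, 0.776, -0.002, 0.004]
contact_force: [-6.5, -3.0, 25.6]
gripper_width: 38.2
grasp_force: 64.4
```

```bash
cat >> h.py <<'E'
def reading():
    p,im=vial("top"); b=im[17:25].astype(float).mean(0)   # central strip
    blue=b[:,2]; g=b[:,1]; i=np.arange(151)
    w=blue>0.5*(np.percentile(blue[20:130],10)+blue[20:130].max()); w[:14]=w[139:]=False
    grn=(im[17:25].astype(int)[:,:,1]-im[17:25].astype(int)[:,:,2]).mean(0)
    e=np.nonzero(grn>40)[0]
    print("bubble",i[w].mean()-75,"len",w.sum(),"vial ends",e.min()-75,e.max()-75,"mid",(e.min()+e.max())/2-75)
    print("reading", i[w].mean()-(e.min()+e.max())/2,"dark cols",[int(k)-75 for k in i[14:138] if g[k]<110])
    return im
E
python3 - <<'E'
from h import *
reading(); s=arm.read_state(); print(s["position"],s["contact_force"],s["wrist_torque"],s["clock"],s["joints"])
E
```

```text
bubble -15.272727272727273 len 22 vial ends -59 61 mid 1.0
reading -16.272727272727273 dark cols [20]
[579.742 212.335 116.372] [-5.977 -2.211 26.32 ] [-1.097  2.277 -0.095] 12.8 [ 0.615  0.468 -0.171  0.005 -0.925 -0.824]
```

Emit:
apply_moves(
  delta_rot=[
    [0,0,0.8],
    [0,0,0.8],
    [0,0,0.8],
    [0,0,0.8],
    [0,0,0.8],
    [0,0,0.8],
    [0,0,0.8],
    [0,0,0.8],
    [0,0,0.8],
    [0,0,0.8],
    [0,0,0],
    [0,0,0],
  ],
  xyz=[
    [0,0,0],
    [0,0,0],
    [0,0,0],
    [0,0,0],
    [0,0,0],
    [0,0,0],
    [0,0,0],
    [0,0,0],
    [0,0,0],
    [0,0,0],
    [0,0,0],
    [0,0,0],
  ],
  hand=[1,1,1,1,1,1,1,1,1,1,1,1],
)

```text
clock: 13.8
position: [579.6, 212.6, 116.3]
ee_rot: [-0.26, 0.966, -0.0, 0.004]
contact_force: [-7.4, -1.4, 26.9]
gripper_width: 38.8
grasp_force: 64.3
```

Emit:
apply_moves(
  delta_rot=[
    [0,0,0],
    [0,0,0],
    [0,0,0],
    [0,0,0],
    [0,0,0],
    [0,0,0],
    [0,0,0],
    [0,0,0],
    [0,0,0],
    [0,0,0],
    [0,0,0],
    [0,0,0],
    [0,0,0],
    [0,0,0],
    [0,0,0],
    [0,0,0],
    [0,0,0],
    [0,0,0],
    [0,0,0],
    [0,0,0],
  ],
  xyz=[
    [0,0,0],
    [0,0,0],
    [0,0,0],
    [0,0,0],
    [0,0,0],
    [0,0,0],
    [0,0,0],
    [0,0,0],
    [0,0,0],
    [0,0,0],
    [0,0,0],
    [0,0,0],
    [0,0,0],
    [0,0,0],
    [0,0,0],
    [0,0,0],
    [0,0,0],
    [0,0,0],
    [0,0,0],
    [0,0,0],
  ],
  hand=[1,1,1,1,1,1,1,1,1,1,1,1,1,1,1,1,1,1,1,1],
)

```text
clock: 15.47
position: [579.6, 212.6, 116.3]
ee_rot: [-0.26, 0.966, -0.0, 0.004]
contact_force: [-7.1, -2.2, 25.7]
gripper_width: 38.7
grasp_force: 64.3
```

```bash
python3 - <<'E'
from h import *
im=reading(); s=arm.read_state(); print(s["position"],s["contact_force"],s["wrist_torque"],s["clock"],s["joints"])
p=eyes.get_image("top"); a=p["frame"][165:265,160:320,::-1]; a=cv2.resize(a,None,fx=4,fy=4,interpolation=cv2.INTER_CUBIC); b=cv2.resize(im[:,:,::-1],(640,160))
cv2.imwrite("pics/f.png",np.vstack([a,b]))
E
```

```text
bubble 0.9545454545454533 len 22 vial ends -59 61 mid 1.0
reading -0.045454545454546746 dark cols [20]
[579.576 212.582 116.304] [-6.323 -1.951 26.161] [-0.784  2.491 -0.101] 15.5167 [ 0.615  0.468 -0.171  0.004 -0.925 -1.662]
```

View pics/f.png

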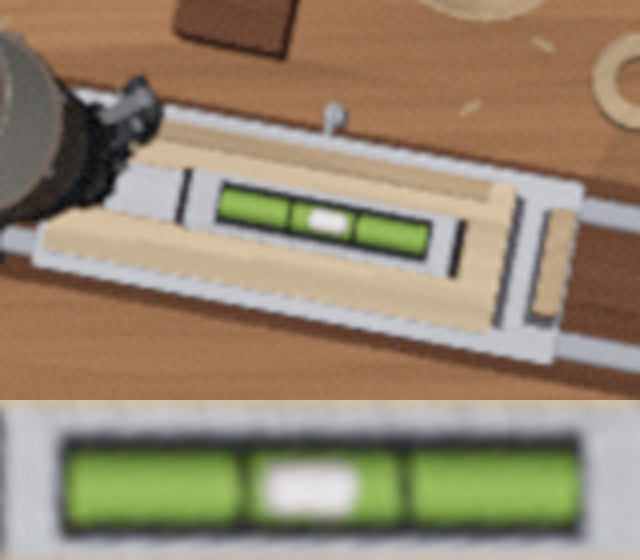

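The picture shows the bubble between the lines but about 3 mm short: bubble centre at 311, lines at 245 and 405. An end column skewed the script's figure. The pointer sits at the post. I'll turn a bit more.

Emit:
apply_moves(
  delta_rot=[
    [0,0,0.6],
    [0,0,0.6],
    [0,0,0.4],
    [0,0,0],
    [0,0,0],
    [0,0,0],
    [0,0,0],
    [0,0,0],
    [0,0,0],
    [0,0,0],
    [0,0,0],
    [0,0,0],
    [0,0,0],
    [0,0,0],
    [0,0,0],
    [0,0,0],
    [0,0,0],
    [0,0,0],
    [0,0,0],
    [0,0,0],
  ],
  xyz=[
    [0,0,0],
    [0,0,0],
    [0,0,0],
    [0,0,0],
    [0,0,0],
    [0,0,0],
    [0,0,0],
    [0,0,0],
    [0,0,0],
    [0,0,0],
    [0,0,0],
    [0,0,0],
    [0,0,0],
    [0,0,0],
    [0,0,0],
    [0,0,0],
    [0,0,0],
    [0,0,0],
    [0,0,0],
    [0,0,0],
  ],
  hand=[1,1,1,1,1,1,1,1,1,1,1,1,1,1,1,1,1,1,1,1],
)

```text
clock: 17.23
position: [579.6, 212.6, 116.3]
ee_rot: [-0.179, 0.984, 0.0, 0.004]
contact_force: [-6.8, -2.4, 25.5]
gripper_width: 38.7
grasp_force: 64.3
```

```bash
sed -i 's/w\[:14\]=w\[139:\]=False/w[:24]=w[128:]=False/' h.py; python3 - <<'E'
from h import *
im=reading(); s=arm.read_state(); print(s["position"],s["contact_force"],s["clock"])
p,_=vial("top"); g=im[17:25].astype(float).mean(0)[:,1]; print([(i-75,int(g[i])) for i in list(range(54,64))+list(range(90,102))])
p=eyes.get_image("top"); a=p["frame"][180:230,220:270,::-1]; a=cv2.resize(a,(600,400),interpolation=cv2.INTER_CUBIC); b=cv2.resize(im[:,:,::-1],(600,150))
cv2.imwrite("pics/g.png",np.vstack([a,b]))
E
```

```text
bubble 1.0 len 21 vial ends -59 61 mid 1.0
reading 0.0 dark cols [20]
[579.536 212.597 116.273] [-6.344 -1.876 25.651] 17.2833
[(-21, 170), (-20, 154), (-19, 131), (-18, 115), (-17, 117), (-16, 136), (-15, 160), (-14, 174), (-13, 179), (-12, 180), (15, 181), (16, 177), (17, 169), (18, 149), (19, 124), (20, 108), (21, 113), (22, 136), (23, 160), (24, 173), (25, 180), (26, 182)]
```

View pics/g.png

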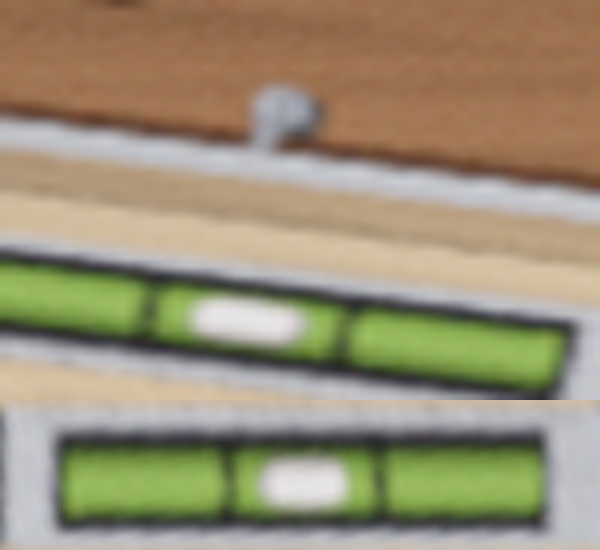

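```bash
python3 -c "
from bench import arm
print(arm.job_done())"
```

```text
the job is handed in; nothing more can be done
None
```

I handed the job in at about 17.3 s of the 48 s allowed. The carrier is at the station with its pointer at the post, within the 1–3 mm I could measure. The knob is still held down with about 26 N, and the bubble reads within about 0.5 mm of centre. I did not touch the loose things.

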